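# Throw the selector lever and set the backlight of a drop-shape instrument

## Robot

A 6-joint arm with a two-finger parallel gripper is mounted at the origin on the work surface. World frame = base frame: x ahead of the robot, y to its left, z up, the work surface at z = 0. Lengths are in mm, angles in rad, forces in N, time in s.
With the tool pointing down it reaches from about 350 to 775 mm from the base axis. Payload 7.3 kg.
Tool frame: the origin (TCP) lies on the centre line of the jaws, within the pads' length; the fingertips stand 14 mm ahead of it and the grasp point (between the pads) lies 5 mm behind it; z points along the fingers, y is the line along which they close (so a half turn about z gives the same grasp; the last joint's range is limited). The gripper opens to 92 mm and grips with 3 to 60 N. Pads are 19 mm wide; open, the fingers measure 130 mm over their backs; the gripper's body (75 mm by 190 mm) begins 47 mm behind the grasp point.
Start: joints at [-1.418, 0.342, 1.524, -0, 1.275, -0.146], TCP at [154.568, -501.749, 240.741] pointing down, gripper open.
Joint ranges: [-2.53, 2.53], [-0.77, 2.02], [0.04, 2.7], [-1, 4.14], [0.28, 2.66], [-3.11, 3.11]. Speed limits (rad/s): [2.57, 2.57, 3.14, 3.14, 3.14, 3.14].

## Interface

Orientations are given as [roll, pitch, yaw] about the fixed x, y, z axes, in that order (R = Rz(yaw) Ry(pitch) Rx(roll)).
In Python, from plant import get_obs, capture, bot, spot_in, trace, pinpoint gives the robot as it stands.
- The arm moves only by the tool play_rows, never from a script. Its argument "rows" is a list of rows, each a list of 2 entries, a list of its own where there are three numbers: the shift along the world's x, y, z in units of 3 cm (1.0 is 3 cm), then the turn, a rotation vector about the world's x, y, z in units of 8 degrees (1.0 is 8 degrees). A call has 1 to 12 rows; each row shifts and turns the commanded pose from where the row before left it; what a row does not reach is not made up. A row lasts 1/8 s, in which the tool goes at most 62.5 mm and 10.7 degrees, less where a joint would pass 70% of its speed; a pose out of reach is approached as far as the arm can. A call with a number of a shift or a turn outside -1 to 1 is refused whole. A call with a gripper value outside its range is refused whole. "hand" is the opening, from -1 (shut) to 1 (fully open), set as the call begins (left out, the last holds). The fingers move at their own pace and stop on an object; the grip force is fixed at half the most. Time passes only in rows, so rows that do not move let the fingers close. It gives the time, the measured TCP pose, the force, the opening and the grip force at its end, in the units of the state.
- get_obs(): the state, without advancing time (a new reading comes with each control period).
- capture(name): name is "side" or "top" or "wrist"; returns a dict with "frame" (420x560x3 uint8, red, green, blue), "fov_y" (degrees; the focal length in pixels is half the picture's height over the tangent of half this angle, whatever the lens; pixels are square), "cx", "cy" (the principal point, pixels), "rvec" (rotation vector, rad) and "tvec" (3), from world to camera coordinates, as OpenCV has them; the wrist camera has in their place "hand_eye" (4x4, takes a point from camera to tool coordinates, whose origin is the TCP and whose axes are the flange's). Camera axes: x right, y down, z forward; pixel columns grow to the right and rows downward; lengths in mm; the calibration is good to about 2 mm. A picture is of the moment at which its call begins: read the wrist's pose just before it. There is no depth.
- bot.close_job(): hands the job in; it is judged then, once.
Trained networks look in the newest picture that a camera, given by its name, has taken for a name from the list of things; names that differ only in an ending like _2 or _b are one class to them, and where a whole thing is asked for, a point or a joint stands for the part that bears it (a point fixed in the world has none). Each returns a list of dicts, best first, with "p" (0 to 1); they miss things now and then, are a little off and sometimes report something else, mostly with a low value. They report only what shows in the picture. A call takes as long as a camera call.
- spot_in(query, camera): "at" ([row, column] in pixels, amid what is visible of it).
- trace(query, camera): "mask" (420x560 bool, what is visible of it) and "at" ([row, column] in pixels, amid what is visible of it).
- pinpoint(query, camera): "at" ([row, column] in pixels: a listed point, or the origin of a listed thing).
The state is a dict: "time": time; "joint_positions": joint angles; "dq": joint speeds; "tau": joint torques, N m; "tool_pos": TCP position; "tcp_rot": TCP orientation; "contact_force": force on the tool from outside, world axes, zero at the start; "moment": the same for the moment, N m; "grip_width": finger opening in mm; "finger_force": force on a finger pad.
Only numpy, scipy, OpenCV 4.12 (cv2) and the standard library are available. Lean on these libraries where they do the work, as an engineer would, in place of code of your own. Each camera call takes 0.05 s, during which the arm holds its last target. There are 200 camera calls.

## Task

Set the drop-shape instrument for the next sample: lift the sprung selector lever out of its park recess, swing it to the slot marked by the green dot and let it drop fully down into that slot (the dot shows the place only roughly: feel for the slot). Then turn the backlight dimmer clockwise until its white pointer stands at the red tab. Leave the loose things on the bench where they are.

Things in the scene. Friction and masses are not known exactly. Their poses are not given: they have to be found in the camera images.
- lever_pivot (a point): Point on the selector's vertical swing axis at the lever's lift hinge, 58 mm above the bench; fixed in a run. The selector is a fixed red block (170 x 220 mm, 30 mm high) with a steel lever pivoted on top. x axis: the selector's own (its yaw varies between runs); the lever lies towards its -x, the robot's side.
- lever_grip (a point): Centre of the lever's grip: upright black cylinder with a white band, 28 mm wide, 44 mm high, 145 mm from the swing axis, on the end of a steel arm 12 mm wide whose top is 26 mm below this point. About 90 mm above the bench when the lever is fully down in a slot or the park recess, 12.5 mm higher when it rides on the steel between slots.
- lever_index (a point): Point on the middle line of the lever arm, 118 mm from the swing axis, right over the arc of coloured dots. Under the arm, 92 mm from the axis, a blade 8 mm wide drops into the gate: a steel arc with a wide park recess and three slots 11 mm wide, 8 mm deep, one to each dot.
- lever_swing (a joint): Lever's swing, rad, counter-clockwise from above positive; 0 = along the selector's -x; -1.04 to 0.68, light friction. Starts in the park recess (about -1.1 to -0.57) and swings to positive to reach the slots, nominally at -0.25, 0.15, 0.55. Slot and recess walls are upright: the lever must be lifted, it cannot be forced out sideways.
- lever_lift (a joint): Tilt of the lever about a level hinge at the pivot, rad: 0 = fully down in a slot or recess, about 0.087 = riding on the steel between slots, at most 0.26 (grip 38 mm up). A spring presses it down with about 4 to 7 N at the grip: let go, it falls. Raise the grip 20 to 25 mm from its lowest to swing clear (13 mm just clears).
- mark_green: Green dot, 16 mm wide, on the selector's black arc, 118 mm from the swing axis: marks the wanted slot; its place among the three varies. The gate was clamped by hand: the slot lies up to 0.09 rad (5 degrees) either side of its dot as seen from the pivot, so find it by feel: slid along the steel, the lever drops in and then stops dead sideways (3 mm play in all).
- mark_blue: Blue dot, the same size, at another slot: not wanted.
- mark_yellow: Yellow dot, the same size, at another slot: not wanted.
- dial_grip (a point): Centre of the dimmer knob's grip bar, on the knob's vertical axis, 78 mm above the bench. The dimmer is a fixed white box 120 x 120 x 55 mm; on top a knob: black skirt disc 62 mm wide (its top 62 mm up) carrying a bar 46 mm long, 12 mm wide, 62 to 88 mm above the bench. x axis: along the bar towards the pointer end.
- dial_pointer (a point): Outer end of the knob's white pointer line, 30 mm from the knob's axis.
- dial (a joint): Angle of the dimmer knob, rad, growing clockwise seen from above; range 0 to 4.68. Stays where it is left (friction about 0.06 N m).
- setpoint_tip (a point): Inner tip of the red tab stuck on the dimmer's scale, 30 mm from the knob's axis: the pointer's end stands here when the dimmer is set right. Always 0.9 to 2.9 rad clockwise of where the pointer starts; anticlockwise meets an end stop.
- vial: small amber glass sample vial, 28 mm wide, 50 mm high; loose bystander, origin at the centre of its underside
- dish: shallow white round dish, 84 mm wide, 16 mm high; loose bystander, origin at the centre of its underside
- slidebox: blue box of slides, 85 x 34 x 30 mm; loose bystander, origin at the centre of its underside
- mouse: black computer mouse, 105 x 60 x 22 mm; loose bystander, origin at the centre of its underside
- lens: black spare lens standing upright, 44 mm wide, 55 mm high, red band; loose bystander, origin at the centre of its underside
- tweezers: steel tweezers lying flat, 120 mm long; loose bystander, origin at the centre of its underside
- reagent: white jar with blue cap, 48 mm wide, 85 mm high; loose bystander, origin at the centre of its underside

How it is judged (in metres and radians):
On the way, in this order (a step that is already met when the one before it is completed fails the run):
1. the lever is fully down in the slot of the green dot (value of joint lever_lift below 0.03 rad and horizontal distance between lever_index and mark_green below 0.02 m), for 0.3 s.
2. the dimmer's pointer stands at the red tab, the lever still in its slot (all of step 1 and horizontal distance between dial_pointer and setpoint_tip below 0.004 m), for 0.2 s.
At the end, for the whole second after the job is handed in: The lever is fully down (lift below 0.03 rad) in the slot of the green dot (lever's index point within 20 mm of the dot, seen from above), and the dimmer's pointer end is within 4 mm (about 7 degrees) of the red tab's tip; both at rest (all of step 2 and velocity of joint lever_swing between -0.05 and 0.05 rad/s and velocity of joint dial between -0.05 and 0.05 rad/s); the robot touches nothing.
It fails at once if a loose thing on the bench is moved more than 30 mm from its place (distance of any of vial, dish, slidebox, mouse, lens, tweezers, reagent from where it was at the start of the episode above 0.03 m).
It also fails if it takes over 72 s, if anything falls off the work surface, if the arm or the gripper's body presses on something with over 40 N, if the wrist force passes 120 N, or if a joint passes its speed limit or range.

## Working session

There is one attempt and no reset: what is moved stays moved. The work goes in short steps, Python scripts to look and compute and a tool call to move; the robot and the scene stay as the last step left them, time stands still between calls to the robot, and variables do not carry over. Pictures are saved under pics/ and viewed, at most 10 in all, crops included, and the job is handed in when it is done.

Besides the shell and the picture viewer there is one more tool, called after "Call:" as a command line: name --argument value ..., lists and objects as JSON in quotes. play_rows: Moves the arm, as the interface text tells. Shifts and turns lie within -1 to 1; 1 stands for 3 cm of shift or 8 degrees of turn. Its arguments: {"type":"object","properties":{"rows":{"type":"array"},"hand":{"type":"number"}},"required":["rows"]}

```bash
mkdir -p pics
cat > h.py <<'E'
import numpy as np, cv2
from plant import get_obs, capture, bot, spot_in, trace, pinpoint
def ray(c,rc):
    f=210/np.tan(np.radians(c['fov_y'])/2)
    R=cv2.Rodrigues(np.array(c['rvec'],float))[0]; t=np.array(c['tvec'],float).ravel()
    d=R.T@np.array([(rc[1]-c['cx'])/f,(rc[0]-c['cy'])/f,1]); return -R.T@t,d
def onz(c,rc,z):
    o,d=ray(c,rc); return o+d*(z-o[2])/d[2]
def tri(rs):
    A=0;b=0
    for o,d in rs:
        d=d/np.linalg.norm(d);P=np.eye(3)-np.outer(d,d);A=A+P;b=b+P@o
    return np.linalg.solve(A,b)
E
python3 - <<'E'
from h import *
np.set_printoptions(precision=1,suppress=True)
print(get_obs())
Z=dict(lever_pivot=58,lever_grip=90,lever_index=64,mark_green=30,mark_blue=30,mark_yellow=30,dial_grip=78,dial_pointer=62,setpoint_tip=55,vial=0,dish=0,slidebox=0,mouse=0,lens=0,tweezers=0,reagent=0)
C={}
for n in('top','side'):
    C[n]=capture(n); cv2.imwrite(f'pics/{n}.png',C[n]['frame'][:,:,::-1])
for q,z in Z.items():
    rs=[];s=q
    for n in C:
        r=pinpoint(q,n)
        if r:
            a=r[0]; s+=f" {n} p{a['p']:.2f} {np.array(a['at'])} {onz(C[n],a['at'],z)[:2]}"; rs.append(ray(C[n],a['at']))
    if len(rs)==2: s+=f" tri {tri(rs)}"
    print(s)
E
```

```text
{'time': 0.0, 'joint_positions': array([-1.4,  0.3,  1.5, -0. ,  1.3, -0.1]), 'dq': array([ 0., -0.,  0.,  0.,  0., -0.]), 'tau': array([  0. , -43.1, -24.4,   0.1,   0.1,  -0. ]), 'tool_pos': array([ 154.5, -501.3,  240. ]), 'tcp_rot': array([-3.1, -0. ,  0.3]), 'contact_force': array([-0.2, -0.1,  1. ]), 'moment': array([-0., -0.,  0.]), 'finger_force': 0.0, 'grip_width': 91.91570221254801}
lever_pivot top p0.86 [198.  227.5] [585.9 112.5] side p0.69 [187.8 265.7] [590.5 112.1] tri [588.3 112.4  57.6]
lever_grip top p0.53 [223.1 176.7] [510.9 249.1] side p0.63 [161.  227.1] [504.4 244.5] tri [508.1 249.6  87.7]
lever_index top p0.67 [222.1 192.6] [516.9 209.9] side p0.85 [176.7 236.2] [520.1 188.6] tri [521.2 212.1  50.6]
mark_green top p0.72 [270.8 328.5] [ 376.3 -171.8] side p0.26 [186.6 264.1] [597.5 167. ] tri [ 446.8 -161.9  229. ]
mark_blue top p0.49 [237.1 212.2] [477.7 158.7] side p0.37 [251.4 339.9] [ 702.8 -183.8] tri [ 660.5  135.1 -203.1]
mark_yellow top p0.53 [232.5 240.8] [489.6  76.6]
dial_grip top p0.80 [205.6 367.8] [ 553.6 -283.9] side p0.83 [272.2 288.5] [ 549.3 
[... 234 characters left out ...]
5.3] [ 567.8 -293.1] side p0.65 [282.2 203.8] [ 374.6 -171.5] tri [ 457.7 -276.   112.7]
dish top p0.88 [275.5 155.4] [372.6 325.4] side p0.77 [182.7 184.1] [371.7 311.6] tri [372.5 327.7  -8.9]
slidebox top p0.58 [158.7 312.5] [ 716.1 -140.2] side p0.78 [252.6 338.8] [ 713.5 -152. ] tri [ 718.5 -141.1   -9.2]
mouse top p0.81 [261.2 433.2] [ 400.1 -482.1] side p0.87 [390.1 240.3] [ 402.9 -479.4] tri [ 401.3 -481.3    2.5]
lens side p0.47 [156.1 214. ] [488.5 470. ]
tweezers top p0.55 [238.4 212.3] [477.4 162.4] side p0.61 [300.9 368.7] [ 716.4 -329.4] tri [ 717.2  124.8 -396.8]
reagent top p0.71 [192.1 420.2] [ 606.7 -460.7] side p0.77 [358.6 338. ] [ 597.1 -459. ] tri [ 601.7 -459.5    1.1]
```

View pics/top.png

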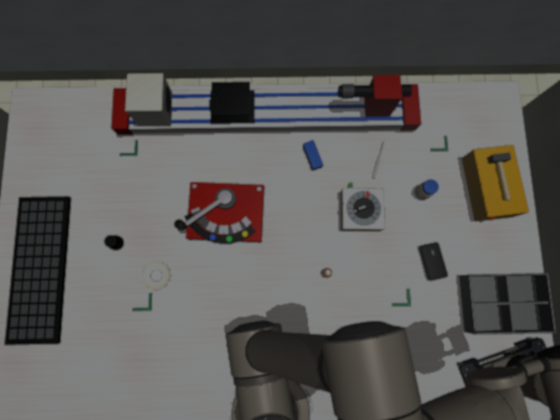

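View pics/side.png

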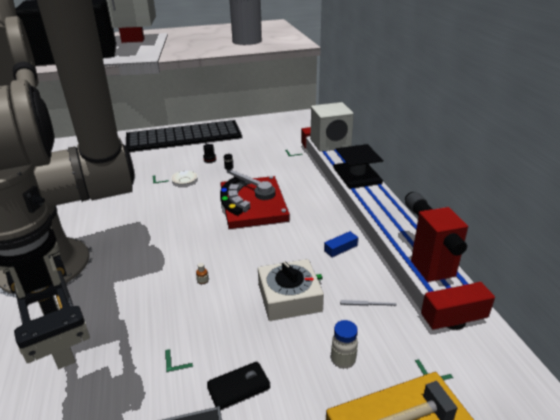

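The top view shows the selector with its lever pointing left (grip about row 223, col 180) and the green dot in the middle, near (239, 229). The dial is near (206, 365). I'll refine these with colour segmentation and enlarged crops.

Run:
```python
from h import *
np.set_printoptions(precision=1,suppress=True)
c=capture('top'); I=c['frame']; s=I[:,:,::-1]
a=cv2.resize(s[170:260,165:285],None,fx=4.6,fy=4.6,interpolation=cv2.INTER_CUBIC)
b=cv2.resize(s[170:260,335:395],None,fx=4.6,fy=4.6,interpolation=cv2.INTER_CUBIC)
cv2.imwrite('pics/crop.png',np.hstack([a,b])[:600,:800])
hsv=cv2.cvtColor(I,cv2.COLOR_RGB2HSV)
def blob(lo,hi,box,z,n):
    m=cv2.inRange(hsv,lo,hi); k=np.zeros_like(m); r0,r1,c0,c1=box; k[r0:r1,c0:c1]=m[r0:r1,c0:c1]
    N,_,st,ce=cv2.connectedComponentsWithStats(k)
    for i in range(1,N):
        if st[i,4]>3: print(n,st[i],ce[i][::-1],onz(c,ce[i][::-1],z))
sel=(215,250,190,265)
blob((45,100,60),(80,255,255),sel,32,'green');blob((100,100,60),(130,255,255),sel,32,'blue');blob((22,100,60),(35,255,255),sel,32,'yellow')
blob((0,120,60),(8,255,255),(180,240,335,395),56,'tab');blob((172,120,60),(180,255,255),(180,240,335,395),56,'tab2')
m=cv2.inRange(hsv,(0,150,60),(8,255,255))|cv2.inRange(hsv,(172,150,60),(180,255,255))
k=np.zeros_like(m);k[175:250,180:275]=m[175:250,180:275]
r=cv2.minAreaRect(cv2.findNonZero(k)); 
for p in cv2.boxPoints(r): print('corner',p,onz(c,p[::-1],30))
```

```text
green [226 235   7   7  38] [238.4 228.9] [473.  110.5  32. ]
blue [209 234   7   7  37] [236.8 212.2] [478.4 158.4  32. ]
yellow [241 230   7   8  41] [233.3 244.5] [486.7  65.8  32. ]
tab [366 192   3   5  11] [194. 367.] [ 591.6 -288.3   56. ]
corner [185.6 237.9] [476.7 235.1  30. ]
corner [187.9 182.2] [640.9 231.9  30. ]
corner [262.8 185.4] [628.   11.6  30. ]
corner [260.5 241. ] [464.2  20.1  30. ]
```

View pics/crop.png

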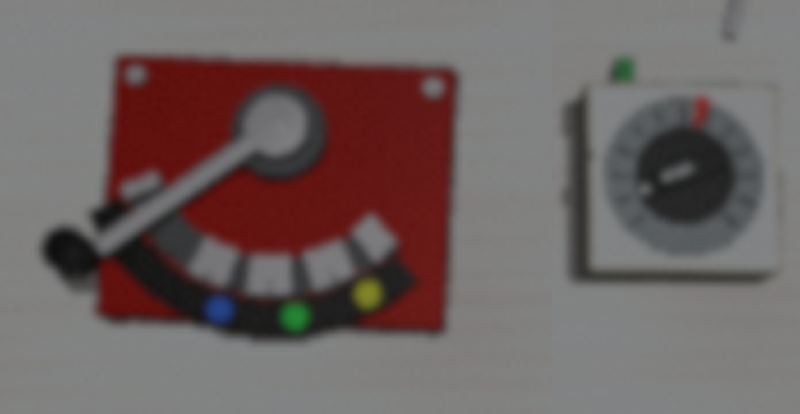

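The crop shows the lever at park (knob about (125, 275), grip (250, 68) in crop pixels). The green dot is in the middle. The dial pointer points left-down and the red tab is up. The network points are about 3 px off in the top view, so I'll refine with the wrist camera on the way.

Call:
play_rows --hand 0 --rows '[[[0.9,0.6,0.2],[0,0,0.55]],[[0.9,0.6,0.2],[0,0,0.55]],[[0.9,0.6,0.2],[0,0,0.55]],[[0.9,0.6,0.2],[0,0,0.55]],[[0.9,0.6,0.2],[0,0,0.55]],[[0.9,0.6,0.2],[0,0,0.55]],[[0.9,0.6,0.2],[0,0,0.55]],[[0.9,0.6,0.2],[0,0,0.55]],[[0.9,0.6,0.2],[0,0,0.55]],[[0.9,0.6,0.2],[0,0,0.55]],[[0.9,0.6,0.2],[0,0,0.55]],[[0.9,0.6,0.2],[0,0,0.55]]]'

```text
time: 3.25
tool_pos: [479.4, -285.1, 312.9]
tcp_rot: [3.141, 0.0, 1.223]
contact_force: [0.6, -1.1, 0.5]
grip_width: 45.7
finger_force: 0.0
```

```bash
cat >> h.py <<'E'
from scipy.spatial.transform import Rotation as Ro
def wcap(fn=None):
    o=get_obs(); c=capture('wrist'); T=np.eye(4); T[:3,:3]=Ro.from_euler('xyz',o['tcp_rot']).as_matrix(); T[:3,3]=o['tool_pos']
    W=T@np.array(c['hand_eye']); R=W[:3,:3].T
    c['rvec']=cv2.Rodrigues(R)[0]; c['tvec']=-R@W[:3,3]; c['W']=W
    if fn: cv2.imwrite(fn,c['frame'][:,:,::-1])
    return o,c
E
python3 - <<'E'
from h import *
np.set_printoptions(precision=3,suppress=True)
o,c=wcap('pics/w1.png'); print(o['tool_pos'],o['tcp_rot'],o['joint_positions'],o['contact_force']); print(c['W'],c['fov_y'])
for q,z in dict(dial_grip=78,dial_pointer=62,setpoint_tip=56).items():
    for a in pinpoint(q,'wrist')[:2]: print(q,a['p'],np.array(a['at']),onz(c,a['at'],z))
E
```

```text
[ 479.41  -285.071  312.946] [3.141 0.    1.223] [-0.674  0.36   1.298 -0.     1.483 -0.326] [ 0.566 -1.061  0.502]
[[   0.94    -0.327   -0.099  506.076]
 [  -0.341   -0.9     -0.272 -211.847]
 [   0.       0.289   -0.957  457.116]
 [   0.       0.       0.       1.   ]] 64.66982770959355
dial_grip 0.92 [143.5 336.7] [ 552.211 -272.207   78.   ]
dial_pointer 0.97 [126.2 317.1] [ 538.635 -248.012   62.   ]
setpoint_tip 0.43 [140.7 363. ] [ 585.341 -283.254   56.   ]
```

View pics/w1.png

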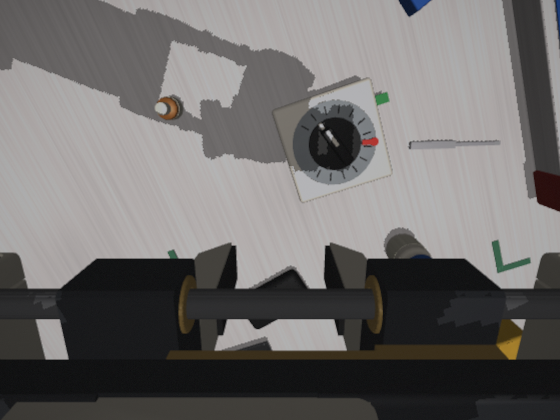

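The wrist view shows the knob at row 143, col 335, its pointer up-left at (126, 317) and the red tab tip at (141, 362). That puts the dial at about (552, -272), and it needs roughly 2.4 rad clockwise. Next I move to the selector.

Call:
play_rows --rows '[[[0.25,1,0],[0,0,0.5]],[[0.25,1,0],[0,0,0.5]],[[0.25,1,0],[0,0,0.5]],[[0.25,1,0],[0,0,0.5]],[[0.25,1,0],[0,0,0.5]],[[0.25,1,0],[0,0,0.5]],[[0.25,1,0],[0,0,0.5]],[[0.25,1,0],[0,0,0.5]],[[0.25,1,0],[0,0,0.5]],[[0.25,1,0],[0,0,0.5]],[[0.25,1,0],[0,0,0.5]],[[0.25,1,0],[0,0,0.5]]]'

```text
time: 4.95
tool_pos: [568.4, 73.9, 312.6]
tcp_rot: [-3.141, 0.0, 2.058]
contact_force: [0.7, -0.0, 0.4]
grip_width: 45.8
finger_force: 0.0
```

Call:
play_rows --rows '[[[0,1,0],[0,0,0.4]],[[0,1,0],[0,0,0.4]],[[0,0,0],[0,0,0]]]'

```text
time: 5.32
tool_pos: [568.2, 134.7, 312.4]
tcp_rot: [-3.141, -0.0, 2.17]
contact_force: [-0.5, 0.6, -0.6]
grip_width: 45.8
finger_force: 0.0
```

Run:
```python
from h import *
np.set_printoptions(precision=3,suppress=True)
o,c=wcap('pics/w2.png'); print(o['tool_pos'],o['tcp_rot'],o['joint_positions'],o['contact_force'])
for q,z in dict(lever_pivot=58,lever_grip=90,lever_index=64,mark_green=32,mark_blue=32,mark_yellow=32).items():
    for a in pinpoint(q,'wrist')[:2]: print(q,a['p'],np.array(a['at']),onz(c,a['at'],z))
```

```text
[568.201 134.711 312.424] [-3.141 -0.     2.17 ] [ 0.102  0.413  1.22  -0.     1.509 -0.498] [-0.473  0.635 -0.645]
lever_pivot 0.73 [188.8 286.4] [585.73  122.016  58.   ]
lever_grip 0.58 [ 58.8 288.8] [505.394 241.569  90.   ]
lever_index 0.65 [ 90.4 289.9] [523.657 218.532  64.   ]
mark_green 0.62 [142.9 200.7] [466.311 104.969  32.   ]
mark_blue 0.45 [112.7 227.2] [474.643 155.203  32.   ]
mark_yellow 0.48 [177.2 195.8] [483.424  63.176  32.   ]
```

View pics/w2.png

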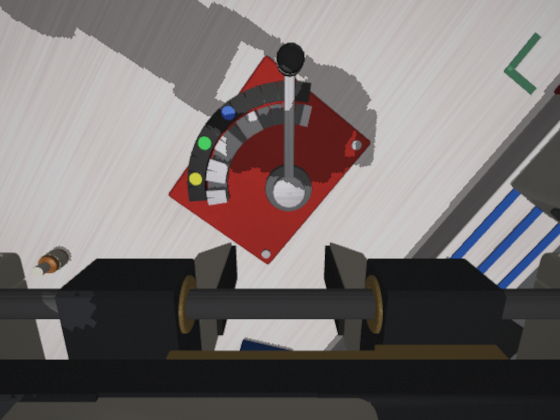

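The wrist view shows the lever vertical: grip at (58, 290), pivot at (188, 289). The dots are blue (113, 228), green (143, 204) and yellow (179, 195). I'll fit the geometry from the dot centroids.

Run:
```python
from h import *
from scipy.optimize import least_squares
np.set_printoptions(precision=3,suppress=True)
o,c=wcap(); hsv=cv2.cvtColor(c['frame'],cv2.COLOR_RGB2HSV); P=[]
for n,lo,hi in(('b',(100,100,60),(130,255,255)),('g',(45,100,60),(80,255,255)),('y',(22,100,60),(35,255,255))):
    m=cv2.inRange(hsv,lo,hi); k=np.zeros_like(m);k[80:210,170:250]=m[80:210,170:250]
    N,_,st,ce=cv2.connectedComponentsWithStats(k); i=1+np.argmax(st[1:,4]); p=onz(c,ce[i][::-1],32); P.append(p[:2]); print(n,st[i,4],ce[i][::-1],p)
P=np.array(P)
f=lambda v:np.r_[[ (v[:2]+118*np.array([np.cos(v[2]+t),np.sin(v[2]+t)])-p) for p,t in zip(P,(-.4,0,.4))]].ravel()
r=least_squares(f,[588,120,3.2]); print('pivot',r.x,f(r.x)); v=r.x
print('pivot px',onz(c,(187,289),64),'grip top px',onz(c,(57,290.5),100),'arm 64 @ (110,289.5)',onz(c,(110,289.5),64))
for g in((57,290.5),):
    d=onz(c,g,100)[:2]-v[:2]; print('lever r',np.hypot(*d),'ang',np.arctan2(d[1],d[0]))
```

```text
b 170 [111.135 227.776] [474.892 155.872  32.   ]
g 160 [141.562 204.369] [469.811 107.696  32.   ]
y 151 [177.411 195.404] [483.553  61.242  32.   ]
pivot [587.41  118.459   3.233] [ 0.097 -1.559  0.09   0.008 -0.188  1.551]
pivot px [586.768 125.19   64.   ] grip top px [507.179 241.381 100.   ] arm 64 @ (110,289.5) [536.08  199.553  64.   ]
lever r 146.78780445741913 ang 2.1490690918092183
```

Call:
play_rows --hand 0.3 --rows '[[[-0.5,0.88,-0.4],[0,0,0]],[[-0.5,0.88,-0.4],[0,0,0]],[[-0.5,0.88,-0.4],[0,0,0]],[[-0.5,0.88,-0.4],[0,0,0]],[[0,0,-0.95],[0,0,0]],[[0,0,-0.95],[0,0,0]],[[0,0,-0.95],[0,0,0]],[[0,0,-0.95],[0,0,0]],[[0,0,-0.95],[0,0,0]],[[0,0,-0.6],[0,0,0]],[[0,0,-0.4],[0,0,0]],[[0,0,0],[0,0,0]]]'

```text
time: 7.22
tool_pos: [508.4, 239.6, 91.7]
tcp_rot: [-3.14, -0.0, 2.169]
contact_force: [0.2, -0.1, 0.5]
grip_width: 59.6
finger_force: 0.0
```

Run:
```python
from h import *
o,c=wcap('pics/w3.png'); print(o['tool_pos'],o['contact_force'])
```

```text
[508.3572858  239.58063702  91.71342508] [ 0.16419414 -0.0710925   0.47157061]
```

View pics/w3.png

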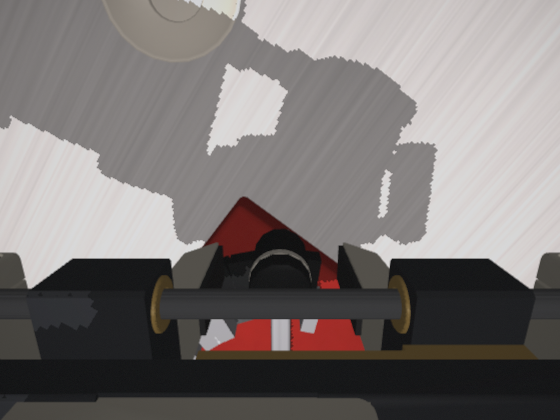

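The grip (around row 270, col 280) sits centred between the open fingers, so I can close.

Call:
play_rows --hand -0.6 --rows '[[[0,0,0],[0,0,0]],[[0,0,0],[0,0,0]],[[0,0,0],[0,0,0]],[[0,0,0],[0,0,0]]]'

```text
time: 7.78
tool_pos: [508.6, 239.9, 92.4]
tcp_rot: [3.141, 0.0, 2.17]
contact_force: [0.6, -0.1, 1.8]
grip_width: 27.7
finger_force: 30.0
```

Run:
```python
from h import *
np.set_printoptions(precision=2,suppress=True)
o=get_obs();print(o)
pv=np.array([587.2,120.]);g=o['tool_pos'][:2]-pv;print(np.hypot(*g),np.arctan2(g[1],g[0]))
```

```text
{'time': 7.775, 'joint_positions': array([ 0.3 ,  0.56,  1.61,  0.  ,  0.97, -0.29]), 'dq': array([-0.,  0., -0.,  0., -0., -0.]), 'tau': array([ -0.13, -49.53, -19.84,  -0.  ,   0.05,  -0.01]), 'tool_pos': array([508.62, 239.92,  92.45]), 'tcp_rot': array([3.14, 0.  , 2.17]), 'contact_force': array([ 0.62, -0.07,  1.76]), 'moment': array([ 0.06, -0.13,  0.  ]), 'finger_force': 30.000041127204895, 'grip_width': 27.746570824975056}
143.37305284519388 2.150880181987573
```

Call:
play_rows --rows '[[[0.04,-0.06,0.27],[0,0,0]],[[0.04,-0.07,0.27],[0,0,0]],[[0.04,-0.07,0.27],[0,0,0]],[[0,0,0],[0,0,0]]]'

```text
time: 8.28
tool_pos: [512.5, 232.9, 116.9]
tcp_rot: [-3.141, 0.001, 2.169]
contact_force: [2.3, -4.3, -10.6]
grip_width: 27.1
finger_force: 30.0
```

Run:
```python
from h import *
np.set_printoptions(precision=2,suppress=True)
o=get_obs();print(o['tool_pos'],o['contact_force'],o['moment'],o['grip_width'])
pv=np.array([587.2,120.]);g=o['tool_pos'][:2]-pv;r,a=np.hypot(*g),np.arctan2(g[1],g[0]);print(r,a)
t=np.linspace(a,3.08,11);p=np.c_[np.cos(t),np.sin(t)]*r
print(np.diff(p,axis=0)/30, np.degrees(t[1]-t[0])/8)
```

```text
[512.55 232.91 116.91] [  2.33  -4.28 -10.64] [-0.48 -0.46 -0.01] 27.10432173364515
135.35755046905658 2.154998697845146
[[-0.34 -0.25]
 [-0.31 -0.28]
 [-0.29 -0.3 ]
 [-0.26 -0.33]
 [-0.23 -0.35]
 [-0.19 -0.37]
 [-0.16 -0.39]
 [-0.12 -0.4 ]
 [-0.08 -0.41]
 [-0.04 -0.41]] 0.6624833832197313
```

Call:
play_rows --rows '[[[-0.34,-0.25,0],[0,0,0.66]],[[-0.31,-0.28,0],[0,0,0.66]],[[-0.29,-0.3,0],[0,0,0.66]],[[-0.26,-0.33,0],[0,0,0.66]],[[-0.23,-0.35,0],[0,0,0.66]],[[-0.19,-0.37,0],[0,0,0.66]],[[-0.16,-0.39,0],[0,0,0.66]],[[-0.12,-0.4,0],[0,0,0.66]],[[-0.08,-0.41,0],[0,0,0.66]],[[-0.04,-0.41,0],[0,0,0.66]],[[0,0,0],[0,0,0]]]'

```text
time: 9.65
tool_pos: [454.4, 128.5, 117.3]
tcp_rot: [3.141, 0.006, 3.091]
contact_force: [10.1, -0.5, -12.6]
grip_width: 27.2
finger_force: 30.0
```

Run:
```python
from h import *
np.set_printoptions(precision=2,suppress=True)
o=get_obs();print(o['tool_pos'],o['tcp_rot'],o['contact_force'],o['moment'],o['grip_width'])
pv=np.array([587.2,120.]);g=o['tool_pos'][:2]-pv;print(np.hypot(*g),np.arctan2(g[1],g[0]))
```

```text
[454.35 128.49 117.35] [3.14 0.01 3.09] [ 10.08  -0.48 -12.62] [-0.12 -1.4  -0.06] 27.24533313909345
133.11821722428897 3.077800727682118
```

Call:
play_rows --rows '[[[-0.02,0,-0.18],[0,0,0]],[[-0.02,0,-0.18],[0,0,0]],[[0,0,0],[0,0,0]]]'

```text
time: 10.02
tool_pos: [450.2, 129.4, 106.5]
tcp_rot: [3.141, 0.001, 3.092]
contact_force: [-2.4, -0.2, 4.8]
grip_width: 27.7
finger_force: 30.0
```

Call:
play_rows --hand -0.3 --rows '[[[0,0,0],[0,0,0]],[[0,0,0],[0,0,0]],[[0,0,0],[0,0,0]]]'

```text
time: 10.4
tool_pos: [450.4, 129.3, 105.8]
tcp_rot: [3.141, 0.0, 3.091]
contact_force: [-0.1, -0.7, -0.1]
grip_width: 31.8
finger_force: 0.0
```

Run:
```python
from h import *
np.set_printoptions(precision=2,suppress=True)
o=get_obs();print(o['tool_pos'],o['tcp_rot'],o['contact_force'],o['moment'],o['grip_width'])
o,c=wcap('pics/w4.png')
```

```text
[450.39 129.25 105.78] [3.14 0.   3.09] [-0.09 -0.68 -0.06] [ 0.05 -0.23  0.03] 31.841513514400926
```

View pics/w4.png

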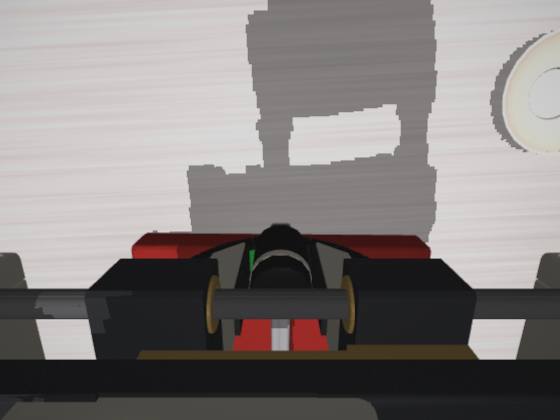

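The lever is riding on the steel, loosely held, with the green dot just left of the grip (about (260, 252)). I'll slide it slowly towards -y and watch the side force.

Call:
play_rows --rows '[[[0,-0.07,0],[0,0,0.1]],[[0,-0.07,0],[0,0,0.1]],[[0,-0.07,0],[0,0,0.1]],[[0,-0.07,0],[0,0,0.1]],[[0,0,0],[0,0,0]]]'

```text
time: 11.08
tool_pos: [450.3, 120.3, 105.7]
tcp_rot: [-3.141, -0.0, -3.136]
contact_force: [0.0, 0.5, 0.5]
grip_width: 32.0
finger_force: 0.3
```

Call:
play_rows --rows '[[[0,-0.07,0],[0,0,0.1]],[[0,-0.07,0],[0,0,0.1]],[[0,0,0],[0,0,0]]]'

```text
time: 11.45
tool_pos: [450.4, 116.1, 105.7]
tcp_rot: [-3.141, -0.0, -3.108]
contact_force: [-0.3, 0.2, 0.6]
grip_width: 31.7
finger_force: 0.1
```

Call:
play_rows --rows '[[[0,-0.07,0],[0,0,0.1]],[[0,-0.07,0],[0,0,0.1]],[[0,-0.07,0],[0,0,0.1]],[[0,0,0],[0,0,0]]]'

```text
time: 11.95
tool_pos: [450.4, 109.8, 105.8]
tcp_rot: [-3.141, -0.0, -3.066]
contact_force: [0.3, 0.2, -0.1]
grip_width: 32.2
finger_force: 0.1
```

Call:
play_rows --rows '[[[0,-0.07,0],[0,0,0.1]],[[0,-0.07,0],[0,0,0.1]],[[0,0,0],[0,0,0]]]'

```text
time: 12.32
tool_pos: [450.1, 105.6, 105.7]
tcp_rot: [-3.141, -0.001, -3.038]
contact_force: [-1.0, 0.2, 0.3]
grip_width: 31.9
finger_force: 0.0
```

Call:
play_rows --rows '[[[0.01,-0.07,0],[0,0,0.1]],[[0.01,-0.07,0],[0,0,0.1]],[[0,0,0],[0,0,0]]]'

```text
time: 12.7
tool_pos: [451.0, 101.6, 105.8]
tcp_rot: [-3.142, -0.0, -3.01]
contact_force: [0.1, -0.3, -0.1]
grip_width: 32.4
finger_force: 0.0
```

Call:
play_rows --rows '[[[0.01,-0.07,0],[0,0,0.1]],[[0.01,-0.07,0],[0,0,0.1]],[[0,0,0],[0,0,0]]]'

```text
time: 13.08
tool_pos: [451.6, 97.6, 105.8]
tcp_rot: [3.141, 0.0, -2.982]
contact_force: [-0.5, 0.8, -0.3]
grip_width: 32.1
finger_force: 0.3
```

Call:
play_rows --rows '[[[0.02,-0.07,0],[0,0,0.1]],[[0.02,-0.07,0],[0,0,0.1]],[[0,0,0],[0,0,0]]]'

```text
time: 13.45
tool_pos: [452.1, 96.0, 105.7]
tcp_rot: [3.137, -0.0, -2.956]
contact_force: [-1.8, 16.1, 1.2]
grip_width: 32.3
finger_force: 8.0
```

Run:
```python
from h import *
np.set_printoptions(precision=2,suppress=True)
o,c=wcap('pics/w5.png');print(o['contact_force'],o['finger_force'],o['tcp_rot'])
for q in ('lever_grip','mark_green','mark_yellow','lever_index'):
    for a in pinpoint(q,'wrist')[:1]: print(q,a['p'],np.array(a['at']),onz(c,a['at'],32),onz(c,a['at'],95))
```

```text
[-1.83 16.07  1.24] 8.033106029033661 [ 3.14 -0.   -2.96]
lever_grip 0.68 [250.  284.7] [471.52 102.87  32.  ] [443.7   96.38  95.  ]
```

View pics/w5.png

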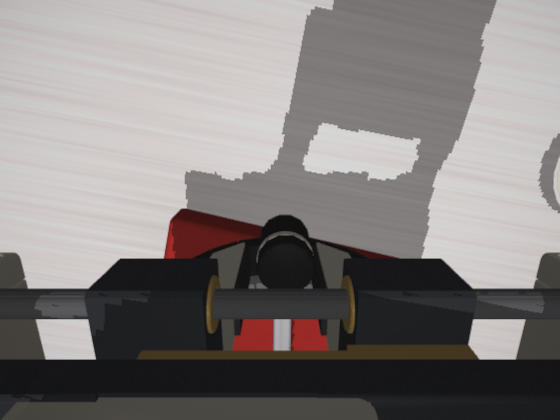

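There is a dead stop with a 16 N side force at about 3.30 rad, within 0.09 of the dot. The white band at row 240 also sits higher in the picture than before, which fits a drop. I'll confirm by pushing the other way.

Call:
play_rows --rows '[[[0,0.13,0],[0,0,0]],[[0,0.13,0],[0,0,0]],[[0,0.13,0],[0,0,0]],[[0,0.1,0],[0,0,0]],[[0,0,0],[0,0,0]]]'

```text
time: 14.32
tool_pos: [452.6, 105.8, 105.7]
tcp_rot: [-3.137, -0.002, -2.953]
contact_force: [-1.3, -14.2, 2.1]
grip_width: 32.2
finger_force: 6.6
```

The lever stops dead both ways, about 10 mm apart including the finger gap, so it is in the slot. I'll centre, release and rise, then go to the dial.

Call:
play_rows --rows '[[[0,-0.12,0],[0,0,0]],[[0,-0.13,0],[0,0,0]],[[0,0,0],[0,0,0]]]'

```text
time: 14.7
tool_pos: [452.9, 100.6, 105.8]
tcp_rot: [3.141, 0.0, -2.955]
contact_force: [-0.5, 0.4, -0.3]
grip_width: 32.0
finger_force: 0.0
```

Call:
play_rows --hand 0.3 --rows '[[[0,0,0],[0,0,0]],[[0,0,0],[0,0,0]],[[0,0,0],[0,0,0]],[[0,0,0.5],[0,0,0]],[[0,0,0.9],[0,0,0]],[[0,0,0.9],[0,0,0]],[[0,0,0.9],[0,0,0]],[[0,0,0.9],[0,0,0]],[[0,0,0.9],[0,0,0]],[[0,0,0.9],[0,0,0]]]'

```text
time: 15.95
tool_pos: [452.6, 100.7, 283.6]
tcp_rot: [3.141, -0.0, -2.954]
contact_force: [0.2, -0.7, -0.5]
grip_width: 59.8
finger_force: 0.0
```

Call:
play_rows --rows '[[[0.28,-0.97,0],[0,0,-0.64]],[[0.28,-0.97,0],[0,0,-0.64]],[[0.28,-0.97,0],[0,0,-0.64]],[[0.28,-0.97,0],[0,0,-0.64]],[[0.28,-0.97,0],[0,0,-0.64]],[[0.28,-0.97,0],[0,0,-0.64]],[[0.28,-0.97,0],[0,0,-0.64]],[[0.28,-0.97,0],[0,0,-0.64]],[[0.28,-0.97,0],[0,0,-0.64]],[[0.28,-0.97,0],[0,0,-0.64]],[[0.28,-0.97,0],[0,0,-0.64]],[[0.28,-0.97,0],[0,0,-0.64]]]'

```text
time: 17.45
tool_pos: [553.8, -249.4, 282.6]
tcp_rot: [3.142, -0.0, 2.254]
contact_force: [1.5, -0.7, -0.3]
grip_width: 59.9
finger_force: 0.0
```

Call:
play_rows --rows '[[[0.28,-0.97,0],[0,0,-0.64]],[[0.28,-0.97,0],[0,0,-0.64]],[[0,0,0],[0,0,0]]]'

```text
time: 17.82
tool_pos: [570.3, -308.4, 281.6]
tcp_rot: [-3.141, -0.001, 2.075]
contact_force: [-0.1, -0.1, -1.2]
grip_width: 59.7
finger_force: 0.0
```

Run:
```python
from h import *
np.set_printoptions(precision=3,suppress=True)
o,c=wcap(); print(o['tool_pos'],o['tcp_rot'],o['joint_positions'])
for q,z in dict(dial_grip=78,dial_pointer=62,setpoint_tip=56).items():
    for a in pinpoint(q,'wrist')[:2]: print(q,a['p'],np.array(a['at']),onz(c,a['at'],z))
t=capture('top'); s=t['frame'][:,:,::-1]
for q,z in dict(lever_grip=90,lever_index=62).items():
    for a in pinpoint(q,'top')[:1]: print(q,a['p'],onz(t,a['at'],z))
hs=cv2.cvtColor(c['frame'],cv2.COLOR_RGB2HSV);m=cv2.inRange(hs,(0,150,60),(8,255,255))|cv2.inRange(hs,(172,150,60),(180,255,255))
N,_,st,ce=cv2.connectedComponentsWithStats(m)
for i in range(1,N):
    if st[i,4]>10: print('red',st[i],ce[i][::-1],onz(c,ce[i][::-1],56))
a=cv2.resize(s[170:260,175:265],(400,400),interpolation=cv2.INTER_CUBIC)
b=cv2.resize(c['frame'][60:240,190:370,::-1],(400,400),interpolation=cv2.INTER_CUBIC)
cv2.imwrite('pics/c6.png',np.hstack([a,b]))
```

```text
[ 570.252 -308.435  281.606] [-3.141 -0.001  2.075] [-0.614  0.557  1.068 -0.     1.518 -1.118]
dial_grip 0.92 [143.5 281.2] [ 551.294 -272.594   78.   ]
dial_pointer 0.83 [116.7 285.6] [ 542.653 -247.26    62.   ]
setpoint_tip 0.56 [163.4 299.7] [ 581.311 -283.905   56.   ]
lever_grip 0.73 [459.005 103.682  90.   ]
lever_index 0.48 [471.679  91.492  62.   ]
red [301 164  14  14  87] [171.195 307.839] [ 593.761 -287.14    56.   ]
```

View pics/c6.png

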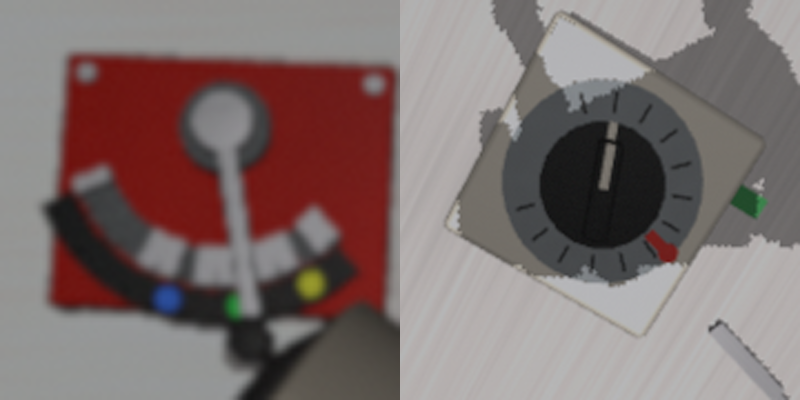

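The left crop shows the lever lying in the middle slot by the green dot. In the right crop the skirt centre is at (184, 603), the pointer end at (122, 613) and the tab tip at (235, 650). I'll compute the turn from these.

Run:
```python
from h import *
np.set_printoptions(precision=3,suppress=True)
o,c=wcap()
px=lambda x,y:(60+y*.45,190+(x-400)*.45)
C=onz(c,px(603,184),62);Pz=onz(c,px(613,122),62);T=onz(c,px(650,235),57)
print(C,Pz,T)
a=lambda v:np.arctan2(v[1],v[0])
for P in(Pz,onz(c,(116.7,285.6),62)):
    print('ptr',np.hypot(*(P-C)[:2]),a(P-C))
for t in (T,np.array([581.3,-283.9,0]),np.array([593.8,-287.1,0])): print('tab',np.hypot(*(t-C)[:2]),a(t-C))
print('bar dir from line ends', a(onz(c,px(613,122),88)-onz(c,px(604,190),88)))
```

```text
[ 552.37  -271.127   62.   ] [ 542.283 -243.23    62.   ] [ 585.867 -282.29    57.   ]
ptr 29.665000189129152 1.9177547990068262
ptr 27.80014986305498 1.9162314561833325
tab 35.30724791117823 -0.32169042376848733
tab 31.623833090618145 -0.4157773423757783
tab 44.402055573729236 -0.3679821660306135
bar dir from line ends 1.9471122778246979
```

Call:
play_rows --hand 0 --rows '[[[-0.31,0.61,-0.4],[0,0,-0.56]],[[-0.31,0.61,-0.4],[0,0,-0.56]],[[0,0,-0.9],[0,0,0]],[[0,0,-0.9],[0,0,0]],[[0,0,-0.9],[0,0,0]],[[0,0,-0.9],[0,0,0]],[[0,0,-0.9],[0,0,0]],[[0,0,-0.7],[0,0,0]],[[0,0,-0.4],[0,0,0]],[[0,0,-0.3],[0,0,0]],[[0,0,0],[0,0,0]]]'

```text
time: 19.6
tool_pos: [551.7, -270.1, 81.6]
tcp_rot: [-3.142, -0.0, 1.921]
contact_force: [-0.2, 0.1, -0.1]
grip_width: 45.8
finger_force: 0.0
```

Call:
play_rows --hand -0.9 --rows '[[[0,0,0],[0,0,0]],[[0,0,0],[0,0,0]],[[0,0,0],[0,0,0]],[[0,0,0],[0,0,0]]]'

```text
time: 20.1
tool_pos: [550.6, -270.7, 82.0]
tcp_rot: [-3.139, -0.0, 1.922]
contact_force: [-2.5, -1.0, 4.6]
grip_width: 11.8
finger_force: 29.9
```

Call:
play_rows --rows '[[[-0.03,-0.02,0],[0,0,-0.8]],[[0,0,0],[0,0,-0.8]],[[0,0,0],[0,0,-0.8]],[[0,0,0],[0,0,-0.8]],[[0,0,0],[0,0,-0.8]],[[0,0,0],[0,0,-0.8]],[[0,0,0],[0,0,-0.8]],[[0,0,0],[0,0,-0.8]],[[0,0,0],[0,0,-0.8]],[[0,0,0],[0,0,-0.8]],[[0,0,0],[0,0,-0.8]],[[0,0,0],[0,0,0]]]'

```text
time: 21.6
tool_pos: [554.1, -271.7, 82.1]
tcp_rot: [3.135, -0.004, 0.691]
contact_force: [13.0, -2.9, -6.8]
grip_width: 11.9
finger_force: 29.9
```

Call:
play_rows --rows '[[[0,0,0],[0,0,-0.8]],[[0,0,0],[0,0,-0.8]],[[0,0,0],[0,0,-0.8]],[[0,0,0],[0,0,-0.8]],[[0,0,0],[0,0,-0.8]],[[0,0,0],[0,0,-0.8]],[[0,0,0],[0,0,-0.8]],[[0,0,0],[0,0,-0.8]],[[0,0,0],[0,0,-0.8]],[[0,0,0],[0,0,-0.4]],[[0,0,0],[0,0,0]]]'

```text
time: 22.98
tool_pos: [554.6, -275.0, 82.1]
tcp_rot: [3.137, -0.012, -0.37]
contact_force: [13.4, -15.1, -11.7]
grip_width: 11.7
finger_force: 29.9
```

Call:
play_rows --hand -0.3 --rows '[[[0,0,0],[0,0,0]],[[0,0,0],[0,0,0]],[[0,0,0],[0,0,0]],[[0,0,0.5],[0,0,0]],[[0,0,0.9],[0,0,0]],[[-0.2,0.3,0.9],[0,0,0]],[[-0.3,0.3,0.9],[0,0,0]],[[-0.3,0.3,0.9],[0,0,0]],[[-0.3,0.3,0.9],[0,0,0]],[[0,0,0],[0,0,0]]]'

```text
time: 24.22
tool_pos: [518.6, -234.8, 235.2]
tcp_rot: [3.14, -0.006, -0.368]
contact_force: [0.3, 0.8, 0.0]
grip_width: 32.3
finger_force: 0.0
```

Run:
```python
from h import *
np.set_printoptions(precision=3,suppress=True)
o,c=wcap('pics/w7full.png'); print(o['tool_pos'],o['tcp_rot'])
for q,z in dict(dial_grip=78,dial_pointer=62,setpoint_tip=56).items():
    for a in pinpoint(q,'wrist')[:2]: print(q,a['p'],np.array(a['at']),onz(c,a['at'],z))
f=210/np.tan(np.radians(c['fov_y'])/2); W=np.array(c['W'])
p=W[:3,:3].T@(np.array([552.5,-272,62])-W[:3,3]); u=int(c['cx']+f*p[0]/p[2]);v=int(c['cy']+f*p[1]/p[2]); print(u,v)
r0=max(v-60,0);c0=u-60; print('crop',r0,c0)
cv2.imwrite('pics/w7.png',cv2.resize(c['frame'][r0:r0+120,c0:c0+120,::-1],(600,600),interpolation=cv2.INTER_CUBIC))
```

```text
[ 518.565 -234.775  235.18 ] [ 3.14  -0.006 -0.368]
dial_grip 0.68 [142.5 307.2] [ 554.124 -275.138   78.   ]
dial_pointer 0.79 [109.9 306. ] [ 580.449 -284.784   62.   ]
dial_pointer 0.24 [110.7 305.6] [ 579.916 -284.2     62.   ]
setpoint_tip 0.44 [111.5 305.2] [ 579.165 -284.007   56.   ]
303 143
crop 83 243
```

View pics/w7.png

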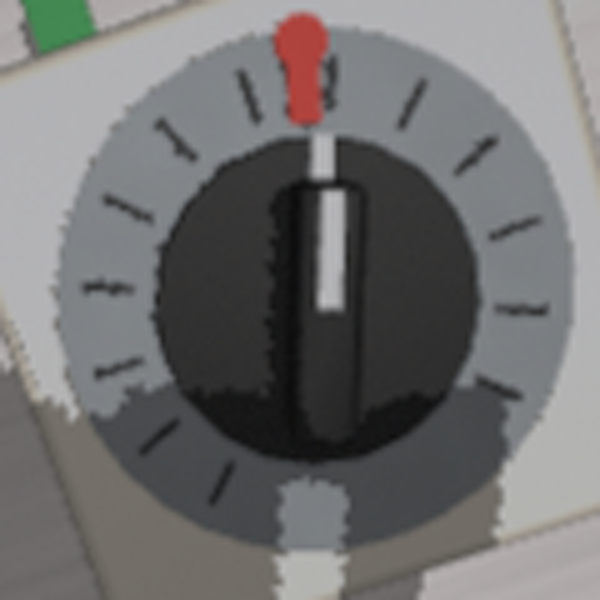

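The crop shows the pointer end at (137, 322) and the tab tip at (125, 305), so the knob is about 5° (3 mm) too far clockwise. That is near the tolerance, so I'll regrasp and turn back 5°.

Call:
play_rows --rows '[[[0.4,-0.4,-0.7],[0,0,0]],[[0.4,-0.4,-0.8],[0,0,0]],[[0.33,-0.45,-0.8],[0,0,0]],[[0,0,-0.8],[0,0,0]],[[0,0,-0.8],[0,0,0]],[[0,0,-0.7],[0,0,0]],[[0,0,-0.5],[0,0,0]],[[0,0,0],[0,0,0]]]'

```text
time: 25.42
tool_pos: [551.6, -272.2, 77.7]
tcp_rot: [-3.141, 0.001, -0.369]
contact_force: [-0.2, -0.1, 0.5]
grip_width: 32.3
finger_force: 0.0
```

Call:
play_rows --hand -0.9 --rows '[[[0,0,0],[0,0,0]],[[0,0,0],[0,0,0]],[[0,0,0],[0,0,0]],[[0,0,0],[0,0,0.3]],[[0,0,0],[0,0,0.3]],[[0,0,0],[0,0,0]],[[0,0,0],[0,0,0]]]'

```text
time: 26.3
tool_pos: [551.3, -273.7, 78.8]
tcp_rot: [3.139, -0.0, -0.285]
contact_force: [-2.7, -6.1, -2.6]
grip_width: 11.8
finger_force: 30.0
```

Call:
play_rows --hand -0.3 --rows '[[[0,0,0],[0,0,0]],[[0,0,0],[0,0,0]],[[0,0,0],[0,0,0]],[[0,0,0.5],[0,0,0]],[[0,0,0.9],[0,0,0]],[[-0.2,0.3,0.9],[0,0,0]],[[-0.3,0.3,0.9],[0,0,0]],[[-0.3,0.3,0.9],[0,0,0]],[[-0.3,0.3,0.9],[0,0,0]],[[0,0,0],[0,0,0]]]'

```text
time: 27.55
tool_pos: [519.6, -236.3, 232.2]
tcp_rot: [3.14, -0.006, -0.284]
contact_force: [0.2, 0.4, 0.1]
grip_width: 31.7
finger_force: 0.0
```

Run:
```python
from h import *
np.set_printoptions(precision=3,suppress=True)
o,c=wcap(); print(o['tool_pos'],o['tcp_rot'],o['contact_force'])
for q,z in dict(dial_grip=78,dial_pointer=62,setpoint_tip=56).items():
    for a in pinpoint(q,'wrist')[:2]: print(q,a['p'],np.array(a['at']),onz(c,a['at'],z))
f=210/np.tan(np.radians(c['fov_y'])/2); W=np.array(c['W'])
p=W[:3,:3].T@(np.array([552.5,-272,62])-W[:3,3]); u=int(c['cx']+f*p[0]/p[2]);v=int(c['cy']+f*p[1]/p[2])
a=cv2.resize(c['frame'][v-50:v+50,u-50:u+50,::-1],(400,400),interpolation=cv2.INTER_CUBIC)
s=capture('side')['frame'][:,:,::-1]
b=cv2.resize(s[130:230,190:290],(400,400),interpolation=cv2.INTER_CUBIC)
cv2.imwrite('pics/w8.png',np.hstack([a,b]))
```

```text
[ 519.555 -236.347  232.159] [ 3.14  -0.006 -0.284] [0.17  0.423 0.071]
dial_grip 0.91 [148.3 310.2] [ 552.962 -274.767   78.   ]
dial_pointer 0.56 [116.  310.4] [ 579.103 -283.349   62.   ]
```

View pics/w8.png

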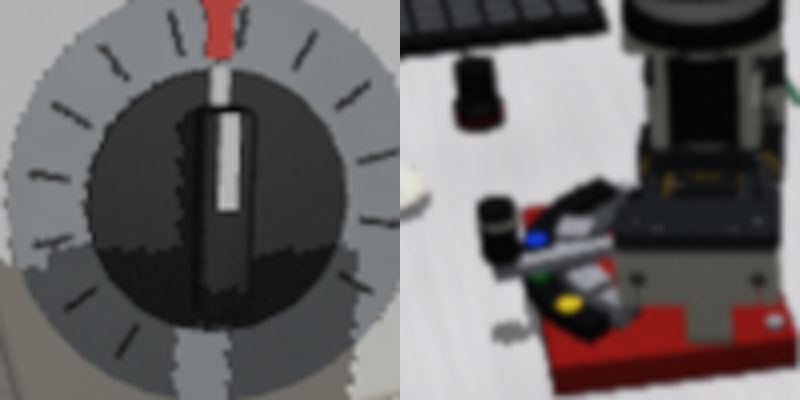

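The pointer (68, 221) now meets the tab tip (60, 218), and the lever arm lies down in the slot by the green dot. The robot is clear, so I'm handing in.

```bash
python3 -c "
from plant import bot
print(bot.close_job())"
```

```text
the job is handed in; nothing more can be done
None
```

I handed the job in at about 28 s: the lever is down in the green-dot slot and the dimmer's pointer is at the red tab by my last pictures; no verdict came back, and nothing loose was touched as far as I saw.

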